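# Switch off the bread warmer and lift the hot roll with tongs

### The arm

A 6-joint arm with a two-finger parallel gripper is mounted at the origin on a cart in front of the work surface, level with it; the furniture and walls round the work are solid. World frame = base frame: x ahead of the robot, y to its left, z up, the work surface at z = 0. Lengths are in m, angles in rad, forces in N, time in s.
With the tool pointing down it reaches from about 0.4 to 0.825 m from the base axis. Payload 7 kg.
Tool frame: the origin (TCP) lies midway between the tips of the shut fingers; the grasp point (between the pads) lies 19 mm behind it (grip_point_offset is the distance from the TCP to the grasp point, in m); z points along the fingers, y is the line along which they close (so a half turn about z gives the same grasp; the last joint's range is limited). The gripper opens to 88 mm and grips with 3 to 60 N. Pads are 19 mm wide; open, the fingers measure 130 mm over their backs; the gripper's body (78 mm by 193 mm) begins 47 mm behind the grasp point.
Start: joints at [-0.885, 0.359, 0.012, 0, -1.224, -0.288], TCP at [0.261, -0.622, 0.227] pointing down, gripper open.
Joint ranges: [-3.07, 3.07], [-1.43, 2.12], [-1.02, 1.25], [-3.03, 1.67], [-3.05, -0], [-3.03, 3.03]. Speed limits (rad/s): [2.39, 2.39, 3.01, 3.14, 3.14, 3.14].

### API

Orientations are given as [roll, pitch, yaw] about the fixed x, y, z axes, in that order (R = Rz(yaw) Ry(pitch) Rx(roll)).
In Python, from station import get_state, grab_frame, camera_params, job_done, grip_point_offset gives the robot as it stands.
- The arm moves only by the shell command python3 -m creep 'ROWS' [FORCE]. ROWS is JSON, a list that holds one entry, the list of rows, each a list of 7 numbers: the finger opening in cm, from 0 to 8.76, then the shift along the tool's x, y, z in cm, then the turn, a rotation vector about the tool's x, y, z in rad. In form: [[[fingers, tx, ty, tz, wx, wy, wz], ...]]. A call has 1 to 20 rows; each row is the pose to reach, as a shift and turn from the pose commanded when the call began, along the tool's axes at that moment; what a row does not reach only later rows make up. A row lasts 1/8 s, in which the tool goes at most 62.5 mm and 10.7 degrees, less where a joint would pass 70% of its speed; a pose out of reach is approached as far as the arm can. A call with a gripper value outside its range is refused whole. The fingers move at their own pace and stop on an object; FORCE is the grip in N (left out, the last holds). Time passes only in rows, so rows that repeat a pose let the fingers close. It gives the time, the measured TCP pose, the force, the opening and the grip force at its end, in the units of the state.
- get_state(): the state, without advancing time (a new reading comes with each control period).
- grab_frame(name): name is "scene" or "side" or "wrist"; returns the picture (420x560x3 uint8, blue, green, red); there is no depth.
- camera_params(name): a dict with "vertical_fov" (degrees; the focal length in pixels is half the picture's height over the tangent of half this angle, whatever the lens; pixels are square), "cx", "cy" (the principal point, pixels), "view" (4x4, takes a point from world to camera coordinates). Camera axes: x right, y down, z forward; pixel columns grow to the right and rows downward; lengths in m; the calibration is good to about 2 mm. A picture is of the moment at which its call begins: read the wrist's pose just before it. camera_params takes no time and is no camera call; for the wrist camera it gives the pose at the moment of the call.
- job_done(): hands the job in; it is judged then, once.
The state is a dict: "t": time; "q": joint angles; "qd": joint speeds; "joint_efforts": joint torques, N m; "eef_pos": TCP position; "ee_rot": TCP orientation; "force": force on the tool from outside, world axes, zero at the start; "moment": the same for the moment, N m; "width": finger opening in m; "gripper_force": force on a finger pad.
Only numpy, scipy, OpenCV 4.12 (cv2) and the standard library are available. Lean on these libraries where they do the work, as an engineer would, in place of code of your own. Each camera call takes 0.05 s, during which the arm holds its last target. There are 200 camera calls.

### The job

The small bread roll is warm: switch the bread warmer off by pressing its red button and then its blue button, one at a time and all the way down, and leave its white button alone. Then take the kitchen tongs, close them on the hot roll and lift it, and finish holding it still in the closed tongs at least 5 cm above the warmer's plate. Do not touch the roll with the gripper itself, and do not push the mug, the salt shaker or the roll of tape about.

Things in the scene. Friction and masses are not known exactly. Their poses are not given: they have to be found in the camera images.
- warmer: grey bread warmer fixed on the worktop, 180 (its x) x 240 (its y) x 26 mm high; origin under its centre. The black square plate (150 x 148 mm, top 26 mm up) takes its +y part, a brushed metal strip with three buttons, in a row along its x, 46 mm apart, its -y part (row 82 mm from the centre, its middle 14 mm nearer -x, strip top 23 mm up)
- plate (a point): centre of the black plate's top face. Beyond it a wall cabinet overhangs the back of the worktop: its front stands 0.60 m ahead of the base axis and its underside 0.48 m up, so keep the wrist in front of it
- key_red_top (a point): top centre of the red round button (26 mm diameter, which of the three places varies)
- key_blue_top (a point): top centre of the blue round button, same size
- key_white_top (a point): top centre of the white round button, same size; must not be pressed
- key_red (a joint): travel of the red button: 0 up, 0.006 m fully down (about 4.5 N); springs back
- key_blue (a joint): travel of the blue button, same values
- key_white (a joint): travel of the white button, same values
- roll: round golden-brown bread roll with a scored cross on top, 48 mm diameter, 36 mm high, upright sides from about 5 to 25 mm up, about 40 g; stands on the black plate; origin at the centre of its underside, z up
- roll_center (a point): point on the roll's axis 16 mm above its underside
- tongs: steel kitchen tongs, 100 g, lying on edge on the worktop: two arms, hinged at the pivot and sprung open, swing sideways, level. 26 mm high, about 220 mm long. Origin at the pivot end, at the underside; x runs along the tongs to the jaws, y across, z up. Black rubber grip pads outside the arms (x = 62 to 118 mm), red silicone jaws, shallow Vs in plan, at the ends, about 74 mm apart at rest
- tongs_grip (a point): point midway between the pads, 90 mm from the pivot along x, 13 mm above the underside. Grip both 26 mm high pads here from above, across y: 59 mm wide at rest, about 41 mm when the jaws close on the roll. The springs push each pad out with about 10 N at first, 13 N when closed on the roll; only grip beyond that squeezes the roll
- tongs_tip (a point): point midway between the jaws where the roll's axis belongs, 165 mm from the pivot along the tongs' x (75 mm beyond tongs_grip), 13 mm above the underside. The jaws move 1.8 times as much as the pads: 51 mm over the pads leaves about 60 mm between the jaws
- tongs_l (a joint): angle of the left arm: 0 open at rest, about 0.1 rad when closed on the roll, 0.2 closed empty; the right arm mirrors it
- mug: dark grey and white mug, 78 x 112 x 92 mm, origin under its centre; leave it alone
- salt_shaker: salt shaker, 44 mm diameter, 90 mm high, origin under its centre; leave it alone
- tape: roll of beige adhesive tape lying flat, 96 mm diameter, 25 mm high, origin under its centre; leave it alone
Mind the look-alikes: they are no part of the job. There is more than one size of the roll; the one meant has the size given above.

How it is judged:
By the outcome, as a careful person would: the job done as asked, in the order asked, and still so for the second after the job is handed in, while the arm keeps its last pose, push and grip.
It also fails if it takes over 53 s, if anything falls off the work surface, if the arm or the gripper's body presses on something with over 40 N, if the wrist force passes 120 N, or if a joint passes its speed limit or range.

## Working session

There is one attempt and no reset: what is moved stays moved. The work goes in short steps, Python scripts to look and compute and a shell command to move; the robot and the scene stay as the last step left them, time stands still between calls to the robot, and variables do not carry over. Pictures are saved under pics/ and viewed, at most 10 in all, crops included, and the job is handed in when it is done.

```bash
mkdir -p pics; ls; python3 - <<'E'
from station import *
import cv2
s=get_state();print(s['t'],s['eef_pos'],s['ee_rot'],s['width'],grip_point_offset if not callable(grip_point_offset) else grip_point_offset())
for n in ["scene","side"]:
    cv2.imwrite(f'pics/{n}0.png',grab_frame(n)); p=camera_params(n);print(n,p)
E
```

```text
pics
0.0 [ 0.26125821 -0.62185347  0.22561272] [ 3.13993844e+00 -1.54470518e-04 -2.74394822e+00] 0.0875022927151624 0.0188
scene {'vertical_fov': 50.42058244764749, 'cx': 278.2651218406831, 'cy': 211.69504766873519, 'view': array([[-0.79812828, -0.60196217,  0.02515534,  0.5008629 ],
       [-0.32537471,  0.39551485, -0.85889423,  0.19532976],
       [ 0.50707253, -0.69369269, -0.51153486,  0.88497562],
       [ 0.        ,  0.        ,  0.        ,  1.        ]])}
side {'vertical_fov': 52.424102913767946, 'cx': 280.3992788361138, 'cy': 202.70644985283425, 'view': array([[-0.82546108, -0.56437734, -0.00960353,  0.49848686],
       [-0.24914608,  0.37956344, -0.89098699,  0.1597809 ],
       [ 0.50649801, -0.73308241, -0.45392725,  0.80022763],
       [ 0.        ,  0.        ,  0.        ,  1.        ]])}
```

View pics/scene0.png

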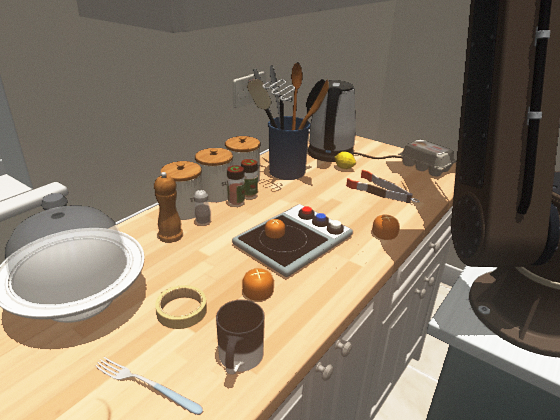

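View pics/side0.png

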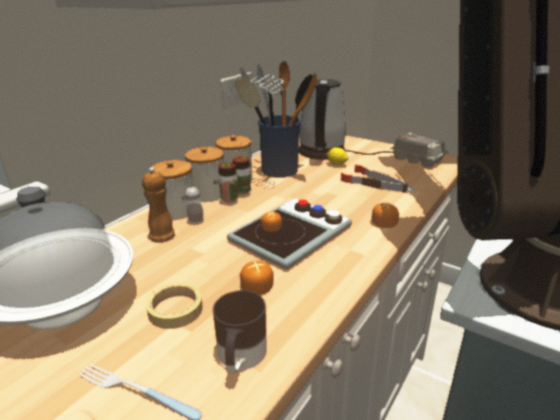

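The scene picture shows the warmer in the middle, with red (307,212), blue (321,219) and white (335,227) and the small roll on the plate at about (275,228). The tongs lie behind it: jaws around (352,184) and (367,176), pivot around (413,201). I'll zoom in.

```bash
cat > h.py <<'E'
import numpy as np,cv2
from station import *
def ray(n,u,v,z,p=None):
    p=p or camera_params(n); f=210/np.tan(np.radians(p['vertical_fov']/2))
    R=p['view'][:3,:3];c=-R.T@p['view'][:3,3]
    d=R.T@np.array([(u-p['cx'])/f,(v-p['cy'])/f,1]); return c+d*(z-c[2])/d[2]
def proj(n,P,p=None):
    p=p or camera_params(n); f=210/np.tan(np.radians(p['vertical_fov']/2))
    q=p['view'][:3,:3]@np.asarray(P)+p['view'][:3,3]; return q[:2]/q[2]*f+[p['cx'],p['cy']]
E
python3 - <<'E'
from h import *
np.set_printoptions(precision=4,suppress=True)
a=cv2.imread('pics/scene0.png')
cv2.imwrite('pics/crop0.png',cv2.resize(a[165:285,220:420],(800,480),interpolation=cv2.INTER_CUBIC))
for nm,u,v,z in [('red',307,210,.03),('blue',321,217,.03),('white',335,225,.03),('roll base',275,238,.026),('piv',413,201,.01),('j1',350,184,.013),('j2',365,174,.013),('cornL',234,240,.026),('cornN',287,271,.026),('cornR',352,232,.026),('cornF',297,206,.026)]:
    print(nm,ray('scene',u,v,z))
E
```

```text
red [0.5357 0.001  0.03  ]
blue [0.4894 0.0073 0.03  ]
white [0.443  0.0173 0.03  ]
roll base [0.5254 0.1491 0.026 ]
piv [ 0.3532 -0.2565  0.01  ]
j1 [ 0.5371 -0.2294  0.013 ]
j2 [ 0.5345 -0.3187  0.013 ]
cornL [0.5935 0.215  0.026 ]
cornN [0.4317 0.2305 0.026 ]
cornR [0.3982 0.0127 0.026 ]
cornF [ 0.571  -0.0052  0.026 ]
```

View pics/crop0.png

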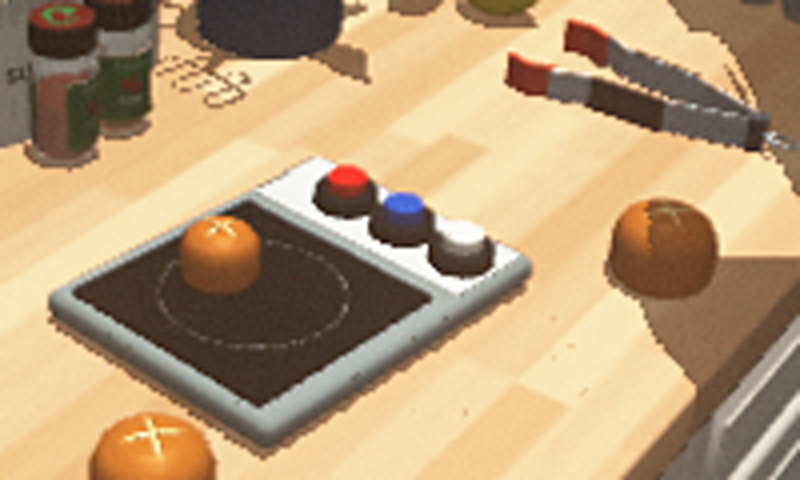

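```bash
cat >> h.py <<'E'
from scipy.spatial.transform import Rotation as Ro
def go(pos,yaw,pos0=None,rot0=None):
    "shift cm and rotvec in tool axes to reach TCP pos, tool down with yaw"
    s=get_state(); R0=Ro.from_euler('xyz',s['ee_rot'] if rot0 is None else rot0)
    d=R0.inv().apply(np.array(pos)-(s['eef_pos'] if pos0 is None else pos0))*100
    return np.round(d,2),np.round((R0.inv()*Ro.from_euler('xyz',[np.pi,0,yaw])).as_rotvec(),3)
E
python3 - <<'E'
from h import *
np.set_printoptions(precision=4,suppress=True)
p=camera_params('wrist');V=p['view'];s=get_state()
R0=Ro.from_euler('xyz',s['ee_rot']).as_matrix()
c=-V[:3,:3].T@V[:3,3]
print('fov',p['vertical_fov'],'cam in tool',R0.T@(c-s['eef_pos']),'\naxes in tool\n',R0.T@V[:3,:3].T)
print(go([.44,-.22,.32],-3.24))
for nm,u,v in [('crock',290,178),('crocktop',290,125),('salt',202,222),('mug',240,365)]: print(nm,ray('scene',u,v,0))
E
```

```text
fov 64.12428788375084 cam in tool [ 0.0764  0.0002 -0.1598] 
axes in tool
 [[ 0.0027 -0.9591 -0.2831]
 [ 1.      0.0029 -0.0002]
 [ 0.001  -0.2831  0.9591]]
(array([-32.04,  30.15,  -9.39]), array([ 0.001, -0.001,  0.496]))
crock [ 0.7106 -0.1696  0.    ]
crocktop [ 0.9854 -0.5517  0.    ]
salt [0.7363 0.1781 0.    ]
mug [0.363  0.4578 0.    ]
```

```bash
python3 - <<'E'
from h import *
print(go([.42,-.08,.30],-3.24))
E
```

```text
(array([-35.62,  43.83,  -7.37]), array([ 0.001, -0.001,  0.496]))
```

```bash
R="" ; python3 -m creep '[[[8.5,-4,5,-1.5,0,0,0.06],[8.5,-8,10,-3,0,0,0.12],[8.5,-12,15,-4.5,0,0,0.18],[8.5,-16,20,-6,0,0,0.24],[8.5,-20,25,-7,0,0,0.3],[8.5,-24,30,-7.4,0,0,0.36],[8.5,-28,35,-7.4,0,0,0.42],[8.5,-32,40,-7.4,0,0,0.47],[8.5,-35.6,43.8,-7.4,0,0,0.496],[8.5,-35.6,43.8,-7.4,0,0,0.496],[8.5,-35.6,43.8,-7.4,0,0,0.496]]]' 30
python3 - <<'E'
from h import *
s=get_state();print(s['q'],s['qd'])
cv2.imwrite('pics/w1.png',grab_frame('wrist'))
np.save('w1.npy',camera_params('wrist')['view'])
E
```

```text
t: 1.48
eef_pos: [0.4199, -0.08, 0.3003]
ee_rot: [-3.141, -0.001, 3.046]
force: [0.4, -0.5, -0.3]
width: 0.085
gripper_force: 0.0
[ 2.76901069e-01 -1.09798581e-01 -3.68094591e-01 -7.16062222e-05
 -1.31323751e+00 -1.94364164e+00] [-0.041944   -0.00487661 -0.00337475  0.00179781 -0.00160489  0.01158098]
```

View pics/w1.png

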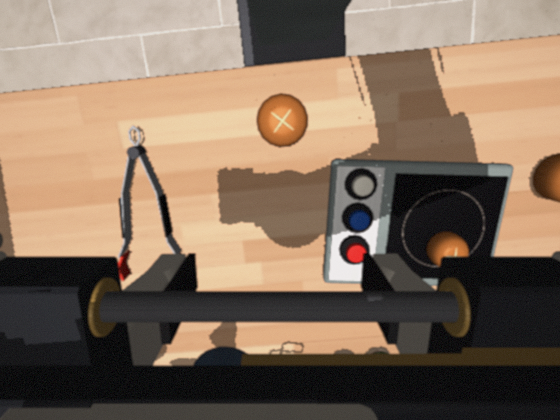

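The wrist view shows the buttons at red (355,253), blue (358,217) and white (361,183), the roll at about (447,248), the tongs' pivot at about (136,150) and the pads at (123,215) and (165,215). I'll refine these in a crop.

```bash
cat > m.py <<'E'
from h import *
from scipy.optimize import least_squares
np.set_printoptions(precision=4,suppress=True)
p=camera_params('wrist');p['view']=np.load('w1.npy')
w=cv2.imread('pics/w1.png');sc=cv2.imread('pics/scene0.png')
def blob(img,roi,col):
    x0,y0,x1,y1=roi;h=cv2.cvtColor(img[y0:y1,x0:x1],cv2.COLOR_BGR2HSV).astype(int);H,S,V=h[...,0],h[...,1],h[...,2]
    m={'r':((H<8)|(H>172))&(S>150)&(V>110),'b':(H>100)&(H<130)&(S>120)&(V>60),'w':(S<60)&(V>130)}[col]
    ys,xs=np.nonzero(m);return np.array([xs.mean()+x0,ys.mean()+y0]),len(xs)
for n,c,r1,r2 in [('red','r',(335,235,375,272),(298,202,318,218)),('blue','b',(338,200,380,236),(310,210,332,226)),('white','w',(345,168,376,199),(327,219,343,232))]:
    a,na=blob(w,r1,c);b,nb=blob(sc,r2,c)
    f=lambda P:np.r_[proj('wrist',P,p)-a,proj('scene',P)-b]
    o=least_squares(f,[.5,0,.03]);print(n,a,na,b,nb,o.x,'res',o.fun, [ray('wrist',*a,z,p) for z in(.035,)])
E
python3 m.py; python3 - <<'E'
import cv2
a=cv2.imread('pics/w1.png');cv2.imwrite('pics/crop1.png',cv2.resize(a[115:290,80:220],(480,600),interpolation=cv2.INTER_CUBIC))
E
```

```text
red [355.636  253.1765] 272 [306.4754 209.8197] 61 [0.5314 0.0131 0.0387] res [-0.1117 -0.3215 -0.5324 -0.3608] [array([0.5335, 0.014 , 0.035 ])]
blue [359.2969 220.471 ] 293 [320.3636 215.5152] 33 [0.4848 0.0189 0.0414] res [0.0077 0.0207 0.036  0.0206] [array([0.487 , 0.0203, 0.035 ])]
white [361.2443 184.3017] 348 [334.6098 223.2561] 82 [0.4383 0.0236 0.0385] res [0.232  0.5774 1.0518 0.4898] [array([0.4383, 0.0241, 0.035 ])]
```

View pics/crop1.png

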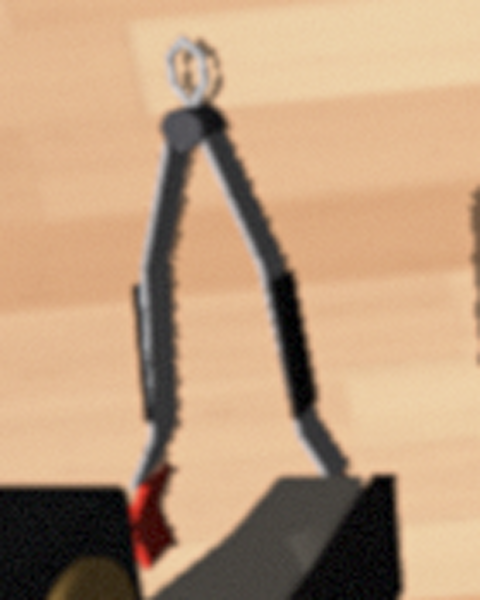

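```bash
python3 - <<'E'
from h import *
print(go([.531,.0135,.06],-3.24))
E
```

```text
(array([-10.18,  10.48,  24.02]), array([-0.   , -0.001,  0.001]))
```

```bash
python3 -m creep '[[[0,-3,3,3,0,0,0],[0,-6,6,6,0,0,0],[0,-9,9,9,0,0,0],[0,-10.2,10.5,13,0,0,0],[0,-10.2,10.5,17,0,0,0],[0,-10.2,10.5,21,0,0,0],[0,-10.2,10.5,24,0,0,0],[0,-10.2,10.5,24,0,0,0],[0,-10.2,10.5,25,0,0,0],[0,-10.2,10.5,25.5,0,0,0],[0,-10.2,10.5,26,0,0,0],[0,-10.2,10.5,26.3,0,0,0],[0,-10.2,10.5,26.3,0,0,0]]]'
```

```text
t: 3.15
eef_pos: [0.5323, 0.0139, 0.0384]
ee_rot: [-3.142, 0.001, 3.044]
force: [-0.7, -3.0, 6.7]
width: 0.0002
gripper_force: 3.5
```

```bash
python3 -m creep '[[[0,0,0,0.2,0,0,0],[0,0,0,0.4,0,0,0],[0,0,0,0.6,0,0,0],[0,0,0,0.6,0,0,0],[0,0,0,0.6,0,0,0]]]'; python3 - <<'E'
from h import *
cv2.imwrite('pics/s2.png',cv2.resize(grab_frame('scene')[185:260,250:370],(720,450),interpolation=cv2.INTER_CUBIC))
E
```

```text
t: 3.78
eef_pos: [0.5328, 0.0138, 0.0373]
ee_rot: [-3.141, 0.004, 3.046]
force: [-19.8, 0.1, 61.1]
width: 0.0001
gripper_force: 30.3
```

View pics/s2.png

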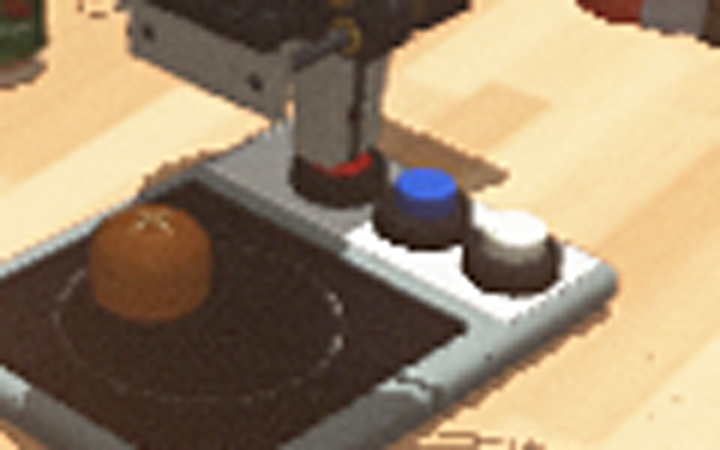

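The red cap is down and slightly proud of its collar, and the stop is hard, so it has bottomed out. I'll release it and press blue more gently.

```bash
python3 -m creep '[[[0,0,0,-1,0,0,0],[0,0,0,-2.8,0,0,0],[0,0,0,-2.8,0,0,0],[0,2.4,0.05,-2.8,0,0,0],[0,4.7,0.1,-2.8,0,0,0],[0,4.7,0.1,-2.8,0,0,0],[0,4.7,0.1,-2.2,0,0,0],[0,4.7,0.1,-1.6,0,0,0],[0,4.7,0.1,-1.2,0,0,0],[0,4.7,0.1,-0.8,0,0,0],[0,4.7,0.1,-0.6,0,0,0],[0,4.7,0.1,-0.6,0,0,0],[0,4.7,0.1,-0.6,0,0,0]]]'
```

```text
t: 5.45
eef_pos: [0.4853, 0.0194, 0.0383]
ee_rot: [-3.142, 0.001, 3.044]
force: [-3.6, 0.2, 12.7]
width: 0.0009
gripper_force: 6.2
```

```bash
python3 -m creep '[[[0,0,0,0.1,0,0,0],[0,0,0,0.2,0,0,0],[0,0,0,0.2,0,0,0],[0,0,0,0.2,0,0,0]]]'; python3 - <<'E'
from h import *
cv2.imwrite('pics/s3.png',cv2.resize(grab_frame('scene')[185:260,250:370],(720,450),interpolation=cv2.INTER_CUBIC))
E
```

```text
t: 5.95
eef_pos: [0.4855, 0.0194, 0.0379]
ee_rot: [-3.141, 0.001, 3.044]
force: [-11.2, 0.6, 32.7]
width: -0.0
gripper_force: 16.6
```

View pics/s3.png

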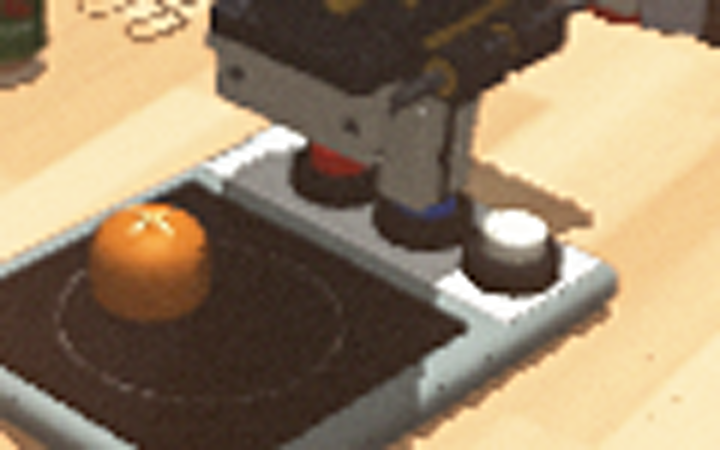

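```bash
python3 -m creep '[[[0,0,0,-4,0,0,0],[2,0,-3,-10,0,0,0],[4,0,-8,-15,0,0,0],[6,-1,-13,-18,0,0,0],[8.5,-2,-18,-18.5,0,0,0],[8.5,-3,-23,-18.5,0,0,0],[8.5,-3,-28,-18.5,0,0,0],[8.5,-3,-28.7,-18.5,0,0,0],[8.5,-3,-28.7,-18.5,0,0,0],[8.5,-3,-28.7,-18.5,0,0,0]]]'
cat > r.py <<'E'
from h import *
from scipy.optimize import least_squares
p=camera_params('wrist');p['view']=np.load('w1.npy')
w=cv2.imread('pics/w1.png');sc=cv2.imread('pics/scene0.png')
def mask(img,x0,y0,x1,y1):
    h=cv2.cvtColor(img[y0:y1,x0:x1],cv2.COLOR_BGR2HSV).astype(int);m=((h[...,0]>4)&(h[...,0]<22)&(h[...,1]>150)&(h[...,2]>60)).astype(np.uint8)
    n,l,st,_=cv2.connectedComponentsWithStats(m);k=1+st[1:,4].argmax();x,y,ww,hh,_a=st[k];return x+x0,y+y0,x+x0+ww,y+y0+hh
bw=mask(w,415,215,490,268);bs=mask(sc,258,212,295,245);print(bw,bs)
th=np.linspace(0,6.283,60)
prof=[(20,0),(24,.005*1e3),(24,25),(20,32),(12,36)]
pts=np.vstack([np.c_[r*np.cos(th),r*np.sin(th),0*th+z] for r,z in prof])/1000
def bb(n,c,pp):
    q=np.array([proj(n,np.array([c[0],c[1],.026])+d,pp) for d in pts]);return np.r_[q.min(0),q.max(0)]
ps=camera_params('scene')
f=lambda c:np.r_[(bb('wrist',c,p)-bw)[:3],bb('scene',c,ps)-bs]
o=least_squares(f,[.525,.149]);print(o.x,np.round(o.fun,1))
E
python3 r.py
python3 - <<'E'
from h import *
np.save('w4.npy',camera_params('wrist')['view']);a=grab_frame('wrist');cv2.imwrite('pics/w4.png',a)
E
```

```text
t: 7.25
eef_pos: [0.4869, -0.2682, 0.2205]
ee_rot: [3.141, 0.0, 3.044]
force: [0.2, 0.4, 0.6]
width: 0.0831
gripper_force: 0.0
(np.int32(428), np.int32(232), np.int32(469), np.int32(266)) (np.int32(265), np.int32(219), np.int32(285), np.int32(239))
[0.53811953 0.13634227] [-1.3 -1.1  1.  -1.2 -1.3 -0.5 -0.5]
```

View pics/w4.png

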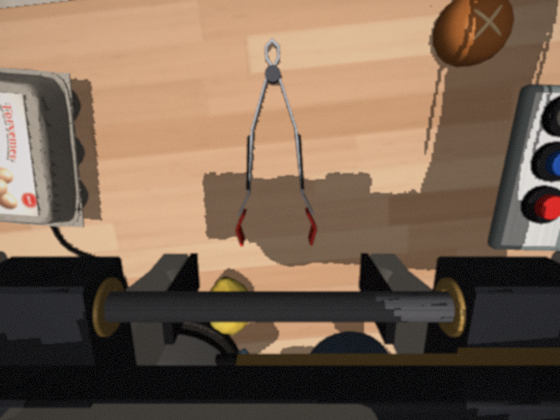

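The tongs are in full view: pivot (272,74), pads centred at (248,162) and (301,162), jaw ends (240,243) and (313,243).

```bash
python3 - <<'E'
from h import *
np.set_printoptions(precision=4,suppress=True)
p=camera_params('wrist');p['view']=np.load('w4.npy')
P={k:ray('wrist',*k,.026,p) for k in [(272,74),(248,162),(301,162),(240,243),(313,243),(274.5,135.5),(275,188)]}
for k in P:print(k,P[k])
m=(P[248,162]+P[301,162])/2;e=(P[240,243]+P[313,243])/2;pv=P[272,74]
d=e-pv;print('mid',m,np.linalg.norm(m-pv),'len',np.linalg.norm(d),'ang',np.arctan2(d[1],d[0]),'padw',np.linalg.norm(P[248,162]-P[301,162]))
s=get_state();print(s['eef_pos'])
E
```

```text
(272, 74) [ 0.3716 -0.2637  0.026 ]
(248, 162) [ 0.4548 -0.2975  0.026 ]
(301, 162) [ 0.46  -0.242  0.026]
(240, 243) [ 0.5446 -0.3175  0.026 ]
(313, 243) [ 0.5523 -0.2354  0.026 ]
(274.5, 135.5) [ 0.4303 -0.2671  0.026 ]
(275, 188) [ 0.4852 -0.272   0.026 ]
mid [ 0.4574 -0.2697  0.026 ] 0.0860386368606571 len 0.17733643171586677 ang -0.07175490474306667 padw 0.05582666112771641
[ 0.4871 -0.268   0.2207]
```

```bash
python3 - <<'E'
from h import *
print(go([.4576,-.2696,.004],np.pi-.077))
E
```

```text
(array([ 2.92, -0.44, 21.67]), array([ 0.  ,  0.  , -0.02]))
```

```bash
python3 -m creep '[[[8.6,2.9,-0.4,0,0,0,-0.02],[8.6,2.9,-0.4,5,0,0,-0.02],[8.6,2.9,-0.4,10,0,0,-0.02],[8.6,2.9,-0.4,15,0,0,-0.02],[8.6,2.9,-0.4,18,0,0,-0.02],[8.6,2.9,-0.4,20,0,0,-0.02],[8.6,2.9,-0.4,21.6,0,0,-0.02],[8.6,2.9,-0.4,21.6,0,0,-0.02],[5.1,2.9,-0.4,21.6,0,0,-0.02],[5.1,2.9,-0.4,21.6,0,0,-0.02],[5.1,2.9,-0.4,21.6,0,0,-0.02],[5.1,2.9,-0.4,21.6,0,0,-0.02],[5.1,2.9,-0.4,21.6,0,0,-0.02],[5.1,2.9,-0.4,21.6,0,0,-0.02]]]' 35
```

```text
t: 9.05
eef_pos: [0.4586, -0.2704, 0.0052]
ee_rot: [-3.141, 0.002, 3.064]
force: [1.2, 0.7, 6.0]
width: 0.0512
gripper_force: 12.3
```

```bash
python3 -m creep '[[[5.1,0,0,-1,0,0,0],[5.1,0,0,-3,0,0,0],[5.1,0,0,-6,0,0,0],[5.1,0,0,-10,0,0,0],[5.1,0,0,-12,0,0,0],[5.1,0,0,-12,0,0,0],[5.1,0,0,-12,0,0,0]]]'
python3 - <<'E'
from h import *
s=get_state();print(go([.4632,.1418,.125],s['ee_rot'][2]))
np.save('w5.npy',camera_params('wrist')['view']);cv2.imwrite('pics/w5.png',grab_frame('wrist'))
E
```

```text
t: 9.93
eef_pos: [0.4566, -0.2699, 0.1238]
ee_rot: [3.141, -0.002, 3.063]
force: [-0.1, 0.3, -1.0]
width: 0.0511
gripper_force: 10.1
(array([ 2.58, 41.09, -0.1 ]), array([ 0.001, -0.002, -0.   ]))
```

View pics/w5.png

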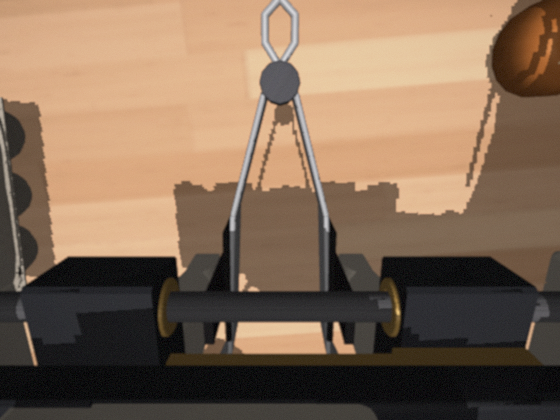

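```bash
python3 -m creep '[[[5.1,0.3,5,0,0,0,0],[5.1,0.6,10,0,0,0,0],[5.1,0.9,15,0,0,0,0],[5.1,1.2,20,0,0,0,0],[5.1,1.5,25,0,0,0,0],[5.1,1.8,30,0,0,0,0],[5.1,2.2,35,0,0,0,0],[5.1,2.6,39,0,0,0,0],[5.1,2.6,41.1,0,0,0,0],[5.1,2.6,41.1,0,0,0,0],[5.1,2.6,41.1,0,0,0,0],[5.1,2.6,41.1,0,0,0,0]]]'
python3 - <<'E'
from h import *
p=camera_params('wrist');p['view']=np.load('w5.npy')
P=ray('wrist',279.5,82,.145,p);R=Ro.from_euler('xyz',[3.141,-.002,3.063]);print(R.inv().apply(P-np.array([.4566,-.2699,.1238])))
a=grab_frame('scene');cv2.imwrite('pics/s6f.png',a);cv2.imwrite('pics/s6.png',cv2.resize(a[140:270,200:400],(800,520),interpolation=cv2.INTER_CUBIC))
s=get_state();R=Ro.from_euler('xyz',s['ee_rot'])
for nm,v in [('tip',[-.075,0,-.010]),('jL',[-.085,-.03,-.021]),('jR',[-.085,.03,-.021])]:
    P=s['eef_pos']+R.apply(v);u=proj('scene',P);print(nm,P,u,(u-[200,140])*4)
E
```

```text
t: 11.48
eef_pos: [0.4636, 0.1405, 0.1244]
ee_rot: [-3.141, -0.0, 3.062]
force: [-0.2, -0.3, -0.7]
width: 0.0512
gripper_force: 10.1
[ 0.08881431  0.00038728 -0.02102219]
tip [0.5384602  0.13465613 0.13448998] [275.32116549 192.82512827] [301.28466195 211.3005131 ]
jL [0.54604767 0.1039581  0.14549277] [280.95730717 182.61720785] [323.82922867 170.4688314 ]
jR [0.55081459 0.16376844 0.14548283] [262.87599388 191.55749697] [251.50397551 206.22998786]
```

View pics/s6.png

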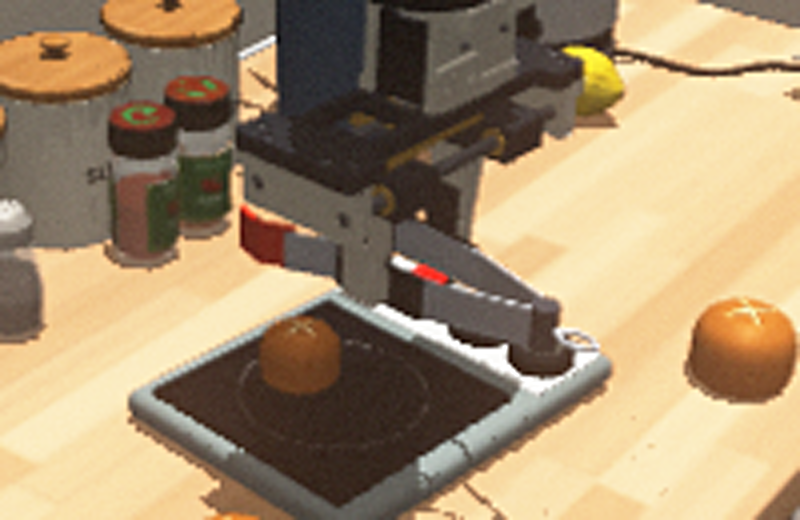

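```bash
cat >> r.py <<'E'
sd=cv2.imread('pics/side0.png');b2=mask(sd,256,204,286,238);q=camera_params('side');print(b2)
g=lambda c:bb('side',c,q)-b2
o2=least_squares(g,[.53,.14]);print('side',o2.x,o2.fun)
g=lambda c:bb('scene',c,ps)-bs
o2=least_squares(g,[.53,.14]);print('scene',o2.x,o2.fun)
g=lambda c:(bb('wrist',c,p)-bw)[:3]
o2=least_squares(g,[.53,.14]);print('wrist',o2.x,o2.fun)
E
python3 r.py
```

```text
(np.int32(428), np.int32(232), np.int32(469), np.int32(266)) (np.int32(265), np.int32(219), np.int32(285), np.int32(239))
[0.53811953 0.13634227] [-1.3 -1.1  1.  -1.2 -1.3 -0.5 -0.5]
(np.int32(261), np.int32(212), np.int32(282), np.int32(232))
side [0.53220844 0.13901009] [-0.37151243 -0.7601107   0.37415399  0.6465659 ]
scene [0.53435876 0.13808037] [-0.38643392 -0.48303064  0.38414645  0.41392644]
wrist [0.53985984 0.13659895] [-1.12360137  0.04260095  1.07181683]
```

```bash
python3 -m creep '[[[5.1,0,0.2,0,0,0,0],[5.1,0,0.2,2.5,0,0,0],[5.1,0,0.2,5,0,0,0],[5.1,0,0.2,6.5,0,0,0],[5.1,0,0.2,7.5,0,0,0],[5.1,0,0.2,8.3,0,0,0],[5.1,0,0.2,9,0,0,0],[5.1,0,0.2,9,0,0,0],[5.1,0,0.2,9,0,0,0]]]'
python3 - <<'E'
from h import *
a=grab_frame('scene');cv2.imwrite('pics/s7.png',cv2.resize(a[165:265,210:370],(800,500),interpolation=cv2.INTER_CUBIC))
E
```

```text
t: 12.65
eef_pos: [0.4641, 0.1438, 0.0349]
ee_rot: [3.141, 0.0, 3.064]
force: [-0.6, -0.4, -1.1]
width: 0.0515
gripper_force: 10.1
```

View pics/s7.png

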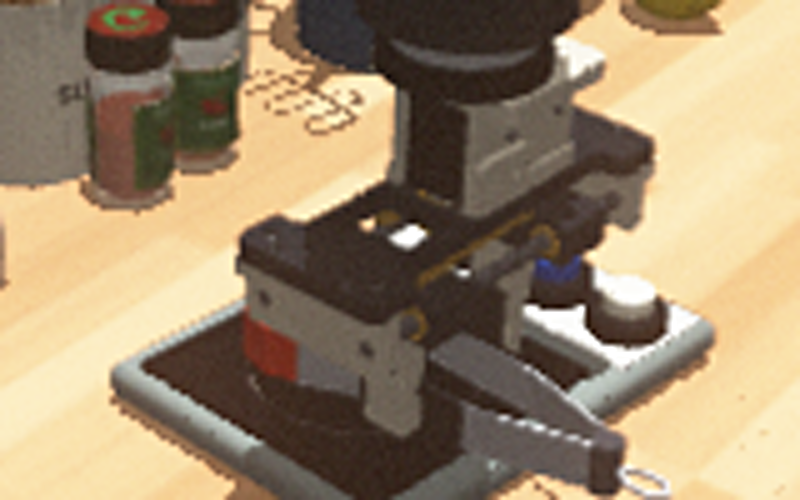

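The jaws are down with no contact force, and the roll is hidden between them. I've now viewed 11 pictures, one over the limit of 10, so from here I go by the numbers only. Closing now.

```bash
python3 -m creep '[[[4.7,0,0,0,0,0,0],[4.4,0,0,0,0,0,0],[4.1,0,0,0,0,0,0],[3.5,0,0,0,0,0,0],[3,0,0,0,0,0,0],[3,0,0,0,0,0,0],[3,0,0,0,0,0,0],[3,0,0,0,0,0,0]]]' 35
```

```text
t: 13.7
eef_pos: [0.4639, 0.1436, 0.0346]
ee_rot: [-3.142, -0.0, 3.063]
force: [-0.4, -0.5, 0.4]
width: 0.0409
gripper_force: 35.0
```

The opening is 40.9 mm, as expected with the jaws closed on the roll. Lifting.

```bash
python3 -m creep '[[[3,0,0,-0.5,0,0,0],[3,0,0,-1.5,0,0,0],[3,0,0,-3,0,0,0],[3,0,0,-5,0,0,0],[3,0,0,-7,0,0,0],[3,0,0,-8.5,0,0,0],[3,0,0,-9.5,0,0,0],[3,0,0,-10,0,0,0],[3,0,0,-10,0,0,0],[3,0,0,-10,0,0,0],[3,0,0,-10,0,0,0],[3,0,0,-10,0,0,0],[3,0,0,-10,0,0,0],[3,0,0,-10,0,0,0],[3,0,0,-10,0,0,0]]]'
python3 - <<'E'
from h import *
F=grab_frame('scene');s=get_state()
print(s['force'],s['width'],s['eef_pos'],abs(s['qd']).max())
def orange(x0,y0,x1,y1):
    h=cv2.cvtColor(F[y0:y1,x0:x1],cv2.COLOR_BGR2HSV).astype(int);m=(h[...,0]>4)&(h[...,0]<22)&(h[...,1]>150)&(h[...,2]>60)
    ys,xs=np.nonzero(m);return len(xs),(xs.mean()+x0,ys.mean()+y0) if len(xs) else None
print('plate spot',orange(258,212,295,245)); print('lifted',proj('scene',[.538,.137,.14]),orange(258,165,295,205))
E
```

```text
t: 15.58
eef_pos: [0.4639, 0.1436, 0.1346]
ee_rot: [3.142, 0.0, 3.063]
force: [0.9, 0.1, -1.9]
width: 0.0409
gripper_force: 35.0
[ 0.16553465 -0.35438558 -1.45774279] 0.0415004794643395 [0.46392828 0.14359664 0.13458882] 0.002552705782877303
plate spot (0, None)
lifted [274.89996306 191.09077403] (56, (np.float64(272.57142857142856), np.float64(187.35714285714286)))
```

```bash
python3 -c "from station import *;print(job_done())"
```

```text
the job is handed in; nothing more can be done
None
```

Handed in: red then blue were pressed to the stop with white untouched, and the small roll is held still in the closed tongs about 10 cm above the plate. The fingers pressed red with about 61 N, which could count against the 40 N limit if fingers are included, and I viewed 11 pictures, one over the limit.

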